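# Seat a lens barrel in the V-block jig by rolling and pushing

## Task

Load the black lens barrel into the V-block jig for its set screw: without lifting it off the jig, roll it from the white waiting ledge into the V groove and let it come to rest there, then slide it along the groove, in under the low bridge, until the sprung green button of the end stop is pushed fully in and the barrel is hard up against the stop. Push gently, as its wall is thin: do not ram it or knock it about, then leave it lying home in the groove and the other things on the bench where they are.

Things in the scene. Friction and masses are not known exactly. Their poses are not given: they have to be found in the camera images.
- barrel: The black lens barrel: a tube 74 mm long, 52 mm outside, open bore 42 mm (so its end is a rim 5 mm wide), 80 to 170 g. It starts lying on the jig's ledge. Origin: centre of its rear end face, the one to push on; z runs along its axis towards its front end (the last 6 mm there are 50 mm across), which goes under the bridge first. It turns about z as it rolls.
- jig: The fixed V-block jig, 214 x 136 mm on the bench. Origin: on the groove's centre plane, about halfway along it, 2 mm above the bench. x runs along the groove from the open loading end (x = -100 mm) to the end stop, y to the left towards the ledge, z up. The slippery white 90-degree V runs from x = -100 to 92 mm; its left edge is 36 mm high at y = 20, its right edge 41 mm high at y = -30 mm.
- jig_groove (a point): Where the axis of a barrel settled in the V lies: 52.8 mm above the jig's origin, at the middle of the open loading half (x = -55 mm). Axes as the jig's. In front of the bridge (x below 34 mm) nothing stands above the barrel or beside it.
- jig_ledge (a point): Bottom of the shallow waiting trough on top of the white ledge (ledge x -100 to 0, y 22 to 87 mm of the jig, 33 mm above its origin). A barrel lies here along x, its axis 26 mm above this point and 52 mm left of the V's centre. The trough rises only 3 mm to the crest before the V (at y = 21); past it the barrel drops 9 mm into the V. A 6 mm lip closes the outer side, y 82 to 87 mm.
- jig_bridge (a point): Middle of the lower front edge of the aluminium bridge over the groove: jig x = 34 to 66 mm, underside 83 mm above the jig's origin (4 mm above a settled barrel), its red knob up to 110 mm. A sprung roller below it (lowest at x = 50) presses the barrel down with about 3 N: pushing the barrel under it and on takes 3 to 10 N, more if it is also pressed down; against the stop it goes no further.
- end_stop: Aluminium wall across the far end of the groove (origin under its middle, axes as the jig's) with a stop screw set differently each time. In the screw's nose sits a green button, 48 mm disc, travel 5 mm, spring 0.1 N rising to 1.1 N, then the hard stop. When the barrel is home its rear end lies somewhere from 12 mm before to 8 mm beyond the jig's origin along x: where exactly must be felt.
- stopper: Bystander: black bottle stopper, 43 mm wide, 32 mm high, standing on its plug. Origin under its centre.
- petri_dish: Bystander: small round dish with screws, 69 mm wide, 16 mm high. Origin under its centre.
- dropper_4: Bystander: white dropper bottle with a blue tip, 29 mm wide, 115 mm high. Origin under its centre.
- driver_red: Bystander: red screwdriver lying on the mat, 147 x 35 x 21 mm. Origin under its centre.
- marker: Bystander: blue and white marker pen lying on the bench, 66 x 121 x 10 mm. Origin under its centre.
- tape_roll: Bystander: roll of paper tape lying flat, 68 mm wide, 19 mm high. Origin under its centre.

How it is judged (in metres and radians):
On the way:
1. the barrel lies settled in the V groove, still clear of the bridge, at rest (y of barrel in the frame of jig between -0.003 and 0.003 m and z of barrel in the frame of jig between 0.0498 and 0.0553 m and angle between the z axis of barrel and the x axis of jig, either way round below 0.06 rad and x of barrel in the frame of jig below -0.045 m and linear speed of barrel below 0.03 m/s), for 0.2 s.
At the end, for the whole second after the job is handed in: the barrel lies at rest in the V groove (axis within 3 mm of the seat and 0.06 rad of the groove's line), under the bridge, holding the stop's green button in (its spring pushing on the barrel with over 0.8 N of 1.1 N, that is within about 1.5 mm of the hard stop) (contact force between barrel and end_stop above 0.8 N and y of barrel in the frame of jig between -0.003 and 0.003 m and z of barrel in the frame of jig between 0.0498 and 0.0553 m and angle between the z axis of barrel and the x axis of jig, either way round below 0.06 rad and linear speed of barrel below 0.02 m/s and x of barrel in the frame of jig above -0.016 m); the robot touches nothing.
It fails at once if the barrel lifted off the jig (its axis more than 14 mm above where it lies on the ledge) (z of barrel in the frame of jig above 0.0735 m).
It fails at once if a finger pressing on the barrel with more than 30 N (contact force between the fingers and barrel above 30 N).
It fails at once if the barrel knocked along at over 0.6 m/s (linear speed of barrel above 0.6 m/s).
It fails at once if a bystander shifted by more than 20 mm (distance of any of stopper, petri_dish, dropper_4, driver_red, marker, tape_roll from where it was at the start of the episode above 0.02 m).
It also fails if it takes over 48 s, if anything falls off the work surface, if the arm or the gripper's body presses on something with over 40 N, if the wrist force passes 120 N, or if a joint passes its speed limit or range.

## Robot

A 6-joint arm with a two-finger parallel gripper is mounted at the origin on a cart in front of the work surface, level with it; the furniture and walls round the work are solid. World frame = base frame: x ahead of the robot, y to its left, z up, the work surface at z = 0. Lengths are in mm, angles in rad, forces in N, time in s.
With the tool pointing down it reaches from about 400 to 825 mm from the base axis. Payload 7 kg.
Tool frame: the origin (TCP) lies on the mounting face of the last link; the fingertips stand 178 mm ahead of it and the grasp point (between the pads) lies 159 mm ahead of it; z points along the fingers, y is the line along which they close (so a half turn about z gives the same grasp; the last joint's range is limited). The gripper opens to 88 mm and grips with 3 to 60 N. Pads are 19 mm wide; open, the fingers measure 130 mm over their backs; the gripper's body (78 mm by 193 mm) begins 47 mm behind the grasp point.
Start: joints at [1.431, 0.359, 0.012, 0, -1.224, -0.288], TCP at [280.043, 614.143, 404.661] pointing down, gripper open.
Joint ranges: [-3.07, 3.07], [-1.43, 2.12], [-1.02, 1.25], [-3.03, 1.67], [-3.05, -0], [-3.03, 3.03]. Speed limits (rad/s): [2.39, 2.39, 3.01, 3.14, 3.14, 3.14].

## Interface

Orientations are given as a 3x3 rotation matrix whose columns are the frame's x, y, z axes.
In Python, from workcell import ctrl gives the robot as it stands. The module is installed in compiled form; this text tells all that it offers.
- The arm moves only by the tool drive_tool, never from a script. Its argument "deltas" is a list of rows, each a list of 7 numbers: the shift along the tool's x, y, z in mm, then the turn, a rotation vector about the tool's x, y, z in degrees, then the finger opening in mm, from 0 to 87.6. A call has 1 to 8 rows; each row is the pose to reach, as a shift and turn from the pose commanded when the call began, along the tool's axes at that moment; what a row does not reach only later rows make up. A row lasts 1/8 s, in which the tool goes at most 62.5 mm and 10.7 degrees, less where a joint would pass 70% of its speed; a pose out of reach is approached as far as the arm can. A call with a gripper value outside its range is refused whole. The fingers move at their own pace and stop on an object; the grip force is fixed at half the most. Time passes only in rows, so rows that repeat a pose let the fingers close. It gives the time, the measured TCP pose, the force, the opening and the grip force at its end, in the units of the state.
- ctrl.get_obs(): the state, without advancing time (a new reading comes with each control period).
- ctrl.snapshot(name): name is "side" or "top" or "wrist"; returns a dict with "pixels" (400x640x3 uint8, blue, green, red), "z_map" (400x640 float32, mm along the optical axis (not along the pixel's ray), 0 where there is no reading), "intrinsics" (3x3 intrinsics, pixels), "rvec" (rotation vector, rad) and "tvec" (3), from world to camera coordinates, as OpenCV has them; the wrist camera has in their place "tool_from_camera" (4x4, takes a point from camera to tool coordinates, whose origin is the TCP and whose axes are the flange's). Camera axes: x right, y down, z forward; pixel columns grow to the right and rows downward; lengths in mm; the calibration is good to about 2 mm. The wrist camera is an equidistant fisheye: a pixel r from the principal point sees the ray r / f radians off the axis. A picture is of the moment at which its call begins: read the wrist's pose just before it.
- ctrl.sign_off(): hands the job in; it is judged then, once.
The state is a dict: "clock": time; "joint_pos": joint angles; "qvel": joint speeds; "effort": joint torques, N m; "position": TCP position; "tool_rot": TCP orientation; "contact_force": force on the tool from outside, world axes, zero at the start; "moment": the same for the moment, N m; "gripper_width": finger opening in mm; "grasp_force": force on a finger pad.
Only numpy, scipy, OpenCV 4.12 (cv2) and the standard library are available. Lean on these libraries where they do the work, as an engineer would, in place of code of your own. Each camera call takes 0.05 s, during which the arm holds its last target. There are 200 camera calls.

## Working session

There is one attempt and no reset: what is moved stays moved. The work goes in short steps, Python scripts to look and compute and a tool call to move; the robot and the scene stay as the last step left them, time stands still between calls to the robot, and variables do not carry over. Pictures are saved under pics/ and viewed, at most 10 in all, crops included, and the job is handed in when it is done.

Besides the shell and the picture viewer there is one more tool, called after ">>>" as name(argument=value, ...) on one line, values as JSON. drive_tool: Moves the arm, as the interface text tells. Its arguments: {"type":"object","properties":{"deltas":{"type":"array"}},"required":["deltas"]}

```bash
mkdir -p pics
cat > h.py <<'E'
import numpy as np, cv2, pickle
from workcell import ctrl
def snap(n,f):
    s=ctrl.snapshot(n); cv2.imwrite(f'pics/{f}.png',s['pixels']); pickle.dump(s,open(f'{f}.pkl','wb')); return s
def world(s,u,v,r=1):
    K=np.array(s['intrinsics']);R=cv2.Rodrigues(np.array(s['rvec'],float))[0];t=np.array(s['tvec'],float).ravel()
    p=s['z_map'][v-r:v+r+1,u-r:u+r+1]; p=p[p>0]; z=np.median(p) if p.size else np.nan
    return R.T@(z*np.linalg.inv(K)@[u,v,1]-t)
E
python3 - <<'E'
from h import *
o=ctrl.get_obs();print(o['clock'],o['position'],o['tool_rot'],o['contact_force'])
snap('top','top1');snap('side','side1')
E
```

```text
0.0 [279.9765641  613.9756539  403.73951225] [[ 9.09818260e-01 -4.15006580e-01 -5.22147838e-04]
 [-4.15006871e-01 -9.09816924e-01 -1.56904537e-03]
 [ 1.76105214e-04  1.64424107e-03 -9.99998633e-01]] [-0.24030882 -0.09993261  0.57894528]
```

View pics/top1.png

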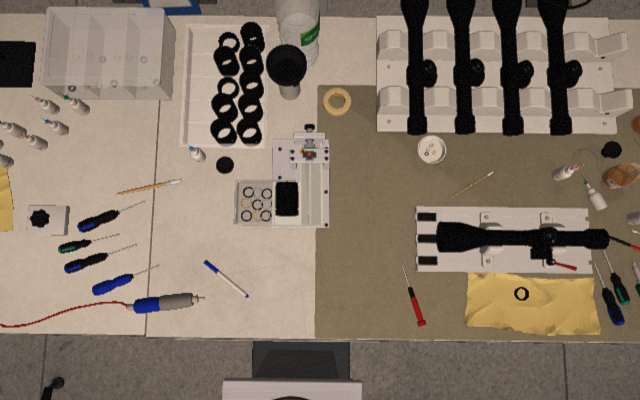

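View pics/side1.png

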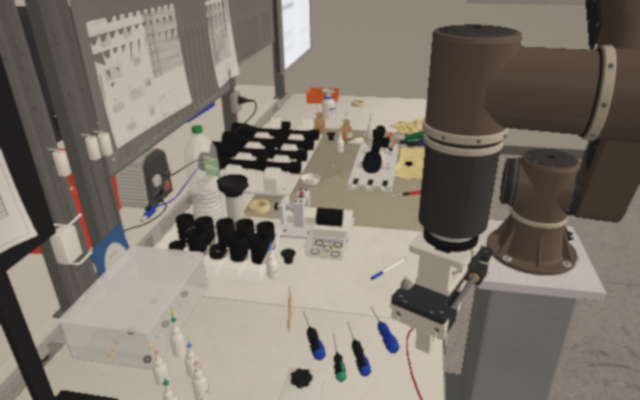

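The top view shows the jig at about (272–328, 138–228), with the groove running up the image. The barrel is on the ledge at (287,198), and the bridge and red knob are near (308,152). I'll enlarge this area and measure it.

Run:
```python
from h import *
s=pickle.load(open('top1.pkl','rb'))
c=s['pixels'][110:240,220:350]; cv2.imwrite('pics/c1.png',cv2.resize(c,None,fx=4.6,fy=4.6,interpolation=cv2.INTER_CUBIC))
np.set_printoptions(precision=1,suppress=True)
for u,v in [(287,198),(287,186),(287,210),(278,198),(296,198),(275,222),(325,222),(325,180),(257,203),(313,200),(313,220),(303,220),(308,150),(308,128),(315,300)]: print(u,v,world(s,u,v))
g=s['pixels'].astype(int).sum(2)
print(g[198,268:332]);print(g[175:232,287])
```

```text
287 198 [556.8  13.7  87.6]
287 186 [584.1  14.3  86.3]
287 210 [530.1  13.2  86.7]
278 198 [557.5  34.1  81.6]
296 198 [559.   -5.8  74.6]
275 222 [508.   43.4  36.6]
325 222 [511.5 -72.5  13.7]
325 180 [612.1 -71.6  14.2]
257 203 [556.7  90.8   0.7]
313 200 [561.9 -43.6  25.7]
313 220 [514.8 -44.2  24.9]
303 220 [513.7 -21.1  32.9]
308 150 [665.4 -31.6  92.3]
308 128 [725.3 -30.3  62.7]
315 300 [330.2 -50.9   0.9]
[182 239 311 437 531 551 504 301  68   4   4   1  19  19  33  25  12  29
  24  25  38  19  10  44  25  41  15  16  22  53 294 557 572 512 462 474
 465 461 477 457 468 514 524 474 456 458 455 472 462 459 459 468 486 554
 544 525 510 516 522 510 503 308 321 322]
[513 501 503 514 478 383 229  50   1   5  24  14  29  10  45  46  41  40
  35  15  16  52  17  25  47  50  15  30  14  24  34  47  28  17  15  21
  35  46   8  12 115 350 571 571 562 560 565 565 571 543 509 525 538 526
 524 523 539]
```

View pics/c1.png

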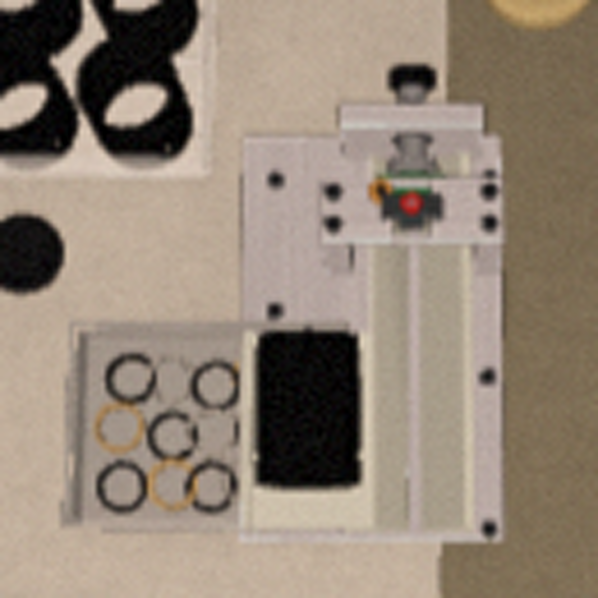

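The crop shows the barrel with its top at z≈87 mm, which agrees with the given sizes, and its groove about 52 mm to the right. Next I'll measure the edges and yaw.

```bash
cat >> h.py <<'E'
def plane(s,u,v,z):
    K=np.array(s['intrinsics']);R=cv2.Rodrigues(np.array(s['rvec'],float))[0];t=np.array(s['tvec'],float).ravel()
    d=R.T@np.linalg.inv(K)@[u,v,1]; c=-R.T@t
    return c+d*(z-c[2])/d[2]
E
python3 - <<'E'
from h import *
np.set_printoptions(precision=1,suppress=True)
s=pickle.load(open('top1.pkl','rb')); g=cv2.GaussianBlur(s['pixels'],(3,3),0).astype(float).sum(2)
def cross(a,o,thr):
    i=np.where((a[:-1]-thr)*(a[1:]-thr)<0)[0]; return [o+k+(thr-a[k])/(a[k+1]-a[k]) for k in i]
print('barrel sides')
for v in (187,193,199,205,211):
    c=cross(g[v,270:304],270,270); l,r=[x for x in c if x<287][-1],[x for x in c if x>287][0]
    print(v,plane(s,l,v,61),plane(s,r,v,61))
print('ends')
for u in (281,285,289,293):
    c=cross(g[170:225,u],170,270); print(u,[plane(s,u,x,80) for x in c])
print('plate right edge')
for v in range(165,227,10):
    print(v,[plane(s,x,v,14)[:2] for x in cross(g[v,322:336],322,410)])
print('plate near edge, z 14')
for u in (305,310,318,324): print(u,[plane(s,u,x,14)[:2] for x in cross(g[220:234,u],220,480)], g[222:232,u])
print('depth profile across groove')
for v in (200,175,): print([list(world(s,u,v,0)[1:].round(1)) for u in range(298,330,1)])
print('bridge',[world(s,u,v) for u,v in ((295,158),(295,152),(325,158),(300,156))])
E
```

```text
barrel sides
187 [585.8  42.8  61. ] [586.4  -8.2  61. ]
193 [572.   42.5  61. ] [572.5  -9.2  61. ]
199 [558.2  42.4  61. ] [558.7  -9.4  61. ]
205 [544.4  42.2  61. ] [545.   -9.6  61. ]
211 [530.7  41.7  61. ] [531.2  -9.8  61. ]
ends
281 [array([595.8,  28.4,  80. ]), array([518.3,  26.7,  80. ])]
285 [array([596.2,  19.4,  80. ]), array([518.3,  17.8,  80. ])]
289 [array([596. ,  10.4,  80. ]), array([518.4,   8.9,  80. ])]
293 [array([596. ,   1.4,  80. ]), array([518.9,   0. ,  80. ])]
plate right edge
165 [array([648.8, -79.3])]
175 [array([624.4, -79.7])]
185 [array([600.1, -80.3])]
195 [array([576. , -80.1])]
205 [array([552. , -80.3])]
215 [array([528.2, -81. ])]
225 [array([504.4, -70.1])]
plate near edge, z 14
305 [array([506.5, -25.4])] [468. 470. 481. 505. 532. 545. 533. 522. 524. 528.]
310 [] [512. 511. 508. 516. 535. 541. 531. 525. 522. 522.]
318 [array([507.5, -56. ]), array([499.9, -56.1])] [465. 471. 486. 514. 527. 472. 374. 322. 317. 319.]
324 [array([510.8, -70.1])] [494. 443. 394. 406. 460. 448. 365. 315. 313. 317.]
depth profile across groove
[[np.float64(-8.8
[... 1903 characters left out ...]
(-47.7), np.float64(31.4)], [np.float64(-50.0), np.float64(31.4)], [np.float64(-52.4), np.float64(33.9)], [np.float64(-54.7), np.float64(38.1)], [np.float64(-57.1), np.float64(37.8)], [np.float64(-59.4), np.float64(43.4)], [np.float64(-61.7), np.float64(44.9)], [np.float64(-64.0), np.float64(42.4)], [np.float64(-66.8), np.float64(11.4)], [np.float64(-69.1), np.float64(14.0)], [np.float64(-71.5), np.float64(13.9)], [np.float64(-73.9), np.float64(12.6)], [np.float64(-76.4), np.float64(9.1)], [np.float64(-78.7), np.float64(13.5)], [np.float64(-81.5), np.float64(-1.7)]]
bridge [array([646.3,  -2.8,  94.1]), array([660. ,  -2.6,  94.2]), array([646.1, -69.7,  98.2]), array([651.2, -13.9,  93.4])]
```

>>> drive_tool(deltas=[[40, 34, 0, 0, 0, -3, 87], [84, 72, 0, 0, 0, -6, 80], [128, 110, 0, 0, 0, -9, 75], [172, 148, 0, 0, 0, -12, 72], [216, 186, 0, 0, 0, -15, 72], [260, 223, 0, 0, 0, -18, 72], [304, 261, 0, 0, 0, -21, 72], [348, 298, 0, 0, 0, -25.4, 72]])

```text
clock: 1.1
position: [473.3, 196.8, 404.6]
tool_rot: [[1.0, 0.018, -0.0], [0.018, -1.0, 0.0], [-0.0, -0.0, -1.0]]
contact_force: [1.6, 0.8, 0.3]
gripper_width: 72.2
grasp_force: 0.0
```

>>> drive_tool(deltas=[[20, 45, 0, 0, 0, 0, 72], [40, 90, 15, 0, 0, 0, 72], [60, 136, 35, 0, 0, 0, 72], [75, 165, 55, 0, 0, 0, 72], [81, 181, 74, 0, 0, 0, 72], [81, 181, 74, 0, 0, 0, 72], [81, 181, 74, 0, 0, 0, 72]])

```text
clock: 1.98
position: [556.9, 19.2, 331.1]
tool_rot: [[1.0, 0.016, 0.0], [0.016, -1.0, -0.0], [0.0, 0.0, -1.0]]
contact_force: [0.5, -0.3, 0.6]
gripper_width: 72.1
grasp_force: 0.0
```

Run:
```python
from h import *
o=ctrl.get_obs();print(o['clock'],o['position'])
s=snap('wrist','w1');print(np.array(s['intrinsics']),s['tool_from_camera'])
```

```text
1.975 [556.92567179  19.23596734 331.08073401]
[[309.70691629   0.         314.97666582]
 [  0.         309.70691629 196.98961714]
 [  0.           0.           1.        ]] [[-7.80619703e-04 -9.60990912e-01 -2.76578845e-01  7.44087268e+01]
 [ 9.99999438e-01 -5.51567492e-04 -9.05954741e-04 -7.33042821e-01]
 [ 7.18062373e-04 -2.76579397e-01  9.60990802e-01  1.96292777e+01]
 [ 0.00000000e+00  0.00000000e+00  0.00000000e+00  1.00000000e+00]]
```

View pics/w1.png

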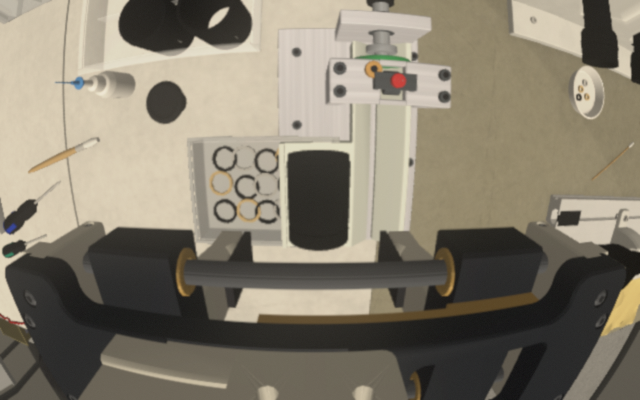

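The wrist view shows the barrel at columns 287–351 and rows 150–248, between the fingertips at about (240,265) and (395,265). I'll project its edges to check the position.

```bash
cat >> h.py <<'E'
def wplane(s,o,u,v,z):
    K=np.array(s['intrinsics']);T=np.array(s['tool_from_camera']);R=np.array(o['tool_rot'])
    a=np.array([(u-K[0,2])/K[0,0],(v-K[1,2])/K[1,1]]);th=np.hypot(*a)
    d=np.r_[a/th*np.sin(th),np.cos(th)]
    d=R@T[:3,:3]@d; c=R@T[:3,3]+o['position']
    return c+d*(z-c[2])/d[2]
E
python3 - <<'E'
from h import *
np.set_printoptions(precision=1,suppress=True)
s=pickle.load(open('w1.pkl','rb'));o=ctrl.get_obs();g=s['pixels'].astype(int).sum(2)
for v in (165,185,205,225):
    d=np.where(g[v,280:360]<190)[0]+280; l,r=d[0]-.5,d[-1]+.5
    print(v,l,r,wplane(s,o,l,v,64)[:2],wplane(s,o,r,v,64)[:2])
for u in (310,320,330): 
    d=np.where(g[140:262,u]<190)[0]+140; print(u,d[0],d[-1],wplane(s,o,u,d[0],80),wplane(s,o,u,d[-1],61), wplane(s,o,u,d[-1],80))
print(wplane(s,o,370,105,85),wplane(s,o,372,200,16.5),wplane(s,o,373,140,16.5))
print(o['position'])
E
```

```text
165 287.5 348.5 [587.   43.3] [587.8  -6.3]
185 288.5 348.5 [570.3  42.6] [571.  -7.]
205 288.5 347.5 [552.9  42.7] [553.7  -6.9]
225 289.5 346.5 [534.9  42.1] [535.7  -6.9]
310 151 248 [600.8  24.9  80. ] [512.   24.3  61. ] [521.   24.1  80. ]
320 151 249 [600.9  17.4  80. ] [511.1  15.3  61. ] [520.2  15.8  80. ]
330 152 248 [600.3   9.9  80. ] [512.2   6.4  61. ] [521.3   7.5  80. ]
[636.7 -18.4  85. ] [544.4 -37.   16.5] [604.7 -34.6  16.5]
[556.9  19.5 331.4]
```

>>> drive_tool(deltas=[[0, 2, 15, 0, 0, 0, 72], [0, 2, 30, 0, 0, 0, 72], [0, 2, 45, 0, 0, 0, 72], [0, 2, 60, 0, 0, 0, 72], [0, 2, 75, 0, 0, 0, 72], [0, 2, 90, 0, 0, 0, 72], [0, 2, 102, 0, 0, 0, 72], [0, 2, 105, 0, 0, 0, 72]])

```text
clock: 3.02
position: [556.7, 16.8, 224.6]
tool_rot: [[1.0, 0.015, -0.001], [0.015, -1.0, -0.0], [-0.001, 0.0, -1.0]]
contact_force: [0.2, -0.2, -0.1]
gripper_width: 71.9
grasp_force: 0.0
```

>>> drive_tool(deltas=[[0, 2, 0, 0, 0, 0, 68], [0, 5, 0, 0, 0, 0, 64], [0, 8, 0, 0, 0, 0, 64], [0, 11, 0, 0, 0, 0, 64], [0, 14, 0, 0, 0, 0, 64], [0, 17, 0, 0, 0, 0, 64]])

```text
clock: 3.78
position: [557.2, -0.3, 225.7]
tool_rot: [[1.0, 0.016, 0.0], [0.016, -1.0, 0.0], [0.0, -0.0, -1.0]]
contact_force: [0.3, -0.1, 1.1]
gripper_width: 64.0
grasp_force: 0.0
```

>>> drive_tool(deltas=[[0, 3, 0, 0, 0, 0, 62], [0, 6, 0, 0, 0, 0, 60], [0, 9, 0, 0, 0, 0, 60], [0, 12, 0, 0, 0, 0, 60], [0, 15, 0, 0, 0, 0, 60], [0, 17, 0, 0, 0, 0, 60], [0, 19, 0, 0, 0, 0, 60], [0, 21, 0, 0, 0, 0, 60]])

```text
clock: 4.78
position: [557.4, -21.3, 225.6]
tool_rot: [[1.0, 0.016, -0.0], [0.016, -1.0, -0.0], [-0.0, 0.0, -1.0]]
contact_force: [0.6, -0.1, 0.1]
gripper_width: 60.0
grasp_force: 0.0
```

>>> drive_tool(deltas=[[0, 3, 0, 0, 0, 0, 60], [0, 5, 0, 0, 0, 0, 60], [0, 7, 0, 0, 0, 0, 60], [0, 9, 0, 0, 0, 0, 60], [0, 11, 0, 0, 0, 0, 60], [0, 13, 0, 0, 0, 0, 60], [0, 13, 0, 0, 0, 0, 60], [0, 13, 0, 0, 0, 0, 64]])

```text
clock: 5.78
position: [557.7, -34.1, 225.7]
tool_rot: [[1.0, 0.015, 0.0], [0.015, -1.0, 0.0], [0.0, -0.0, -1.0]]
contact_force: [-0.7, -0.5, 0.5]
gripper_width: 63.1
grasp_force: 0.0
```

Run:
```python
from h import *
np.set_printoptions(precision=1,suppress=True)
o=ctrl.get_obs();print(o['clock'],o['position'],o['contact_force'],o['gripper_width'],o['grasp_force'])
s=snap('wrist','w2')
```

```text
5.775 [557.7 -34.1 225.7] [-0.7 -0.5  0.5] 63.09180871417221 0.0
```

View pics/w2.png

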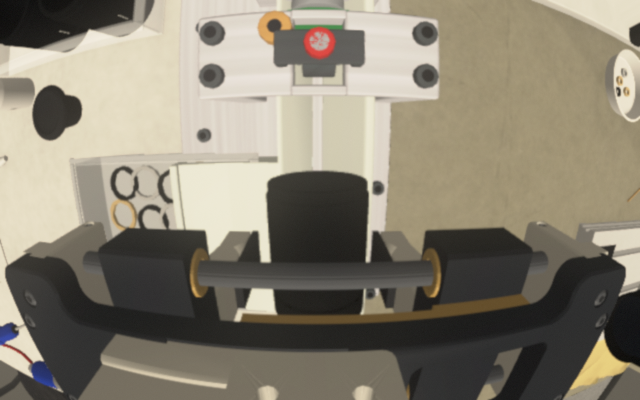

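The barrel is now in the V at columns 267–368, centred between the fingers at 255 and 372. The bridge is ahead of it. I'll lift clear and go round to the rear end.

>>> drive_tool(deltas=[[0, 0, 0, 0, 0, 0, 66], [0, 0, -15, 0, 0, 0, 66], [0, 0, -35, 0, 0, 0, 66], [0, 0, -55, 0, 0, 0, 66], [0, 1, -70, 0, 0, 0, 60], [-15, 1, -75, 0, 0, 0, 50], [-40, 1, -75, 0, 0, 0, 40], [-64, 1, -75, 0, 0, 0, 36]])

```text
clock: 6.82
position: [491.8, -36.3, 300.2]
tool_rot: [[1.0, 0.015, -0.001], [0.015, -1.0, -0.0], [-0.001, -0.0, -1.0]]
contact_force: [-0.7, -0.4, 0.4]
gripper_width: 38.0
grasp_force: 0.0
```

>>> drive_tool(deltas=[[0, 0, 5, 0, 0, 0, 36], [0, 0, 5, 0, 0, 0, 36]])

```text
clock: 7.08
position: [493.3, -36.1, 295.4]
tool_rot: [[1.0, 0.016, -0.0], [0.016, -1.0, -0.0], [-0.0, 0.0, -1.0]]
contact_force: [0.5, 0.3, -0.4]
gripper_width: 36.1
grasp_force: 0.0
```

Run:
```python
from h import *
np.set_printoptions(precision=1,suppress=True)
o=ctrl.get_obs();print(o['clock'],o['position'],o['contact_force'],o['gripper_width'])
s=snap('wrist','w3');snap('top','top2')
```

```text
7.075 [493.3 -36.1 295.4] [ 0.5  0.3 -0.4] 36.12603459977181
```

View pics/w3.png

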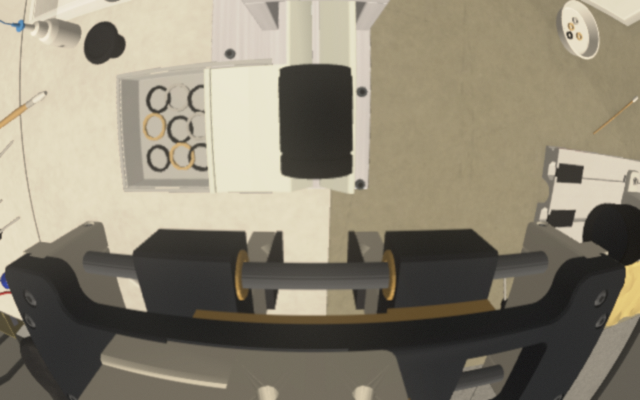

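The barrel lies straight in the V at columns 280–353. Its rear end is near row 178 and the fingers are well behind it.

Run:
```python
from h import *
np.set_printoptions(precision=1,suppress=True)
s=pickle.load(open('w3.pkl','rb'));o=ctrl.get_obs()
for u,v,z in [(316,177,55),(316,177,80),(316,65,80),(280,120,56),(353,120,56),(280,150,56),(353,150,56)]: print(u,v,z,wplane(s,o,u,v,z))
s=pickle.load(open('top2.pkl','rb'));g=s['pixels'].astype(int).sum(2)
m=(g[180:226,296:324]<150)
if m.sum():
    r,c=np.where(m);print(r.min()+180,r.max()+180,c.min()+296,c.max()+296,plane(s,310,r.max()+180.5,75),plane(s,c.min()+295.5,200,55),plane(s,c.max()+296.5,200,55))
```

```text
316 177 55 [519.9 -35.5  55. ]
316 177 80 [525.4 -35.3  80. ]
316 65 80 [597.1 -34.2  80. ]
280 120 56 [561.2  -9.4  56. ]
353 120 56 [562. -61.  56.]
280 150 56 [539.7  -9.4  56. ]
353 150 56 [540.5 -61.7  56. ]
180 225 296 323 [497.4 -38.   75. ] [557.2  -3.8  55. ] [557.9 -67.9  55. ]
```

>>> drive_tool(deltas=[[0, 0, 15, 0, 0, 0, 36], [0, 0, 30, 0, 0, 0, 36], [0, 0, 45, 0, 0, 0, 36], [0, 0, 60, 0, 0, 0, 36], [0, 0, 66, 0, 0, 0, 36], [3, 0, 66, 0, 0, 0, 36], [6, 0, 66, 0, 0, 0, 36], [9, 0, 66, 0, 0, 0, 36]])

```text
clock: 8.18
position: [503.2, -35.9, 230.2]
tool_rot: [[1.0, 0.016, 0.001], [0.016, -1.0, 0.0], [0.001, -0.0, -1.0]]
contact_force: [-0.9, 0.1, 0.3]
gripper_width: 36.1
grasp_force: 0.0
```

>>> drive_tool(deltas=[[2, 0, 0, 0, 0, 0, 36], [4, 0, 0, 0, 0, 0, 36], [6, 0, 0, 0, 0, 0, 36], [8, 0, 0, 0, 0, 0, 36], [10, 0, 0, 0, 0, 0, 36], [12, 0, 0, 0, 0, 0, 36], [14, 0, 0, 0, 0, 0, 36], [16, 0, 0, 0, 0, 0, 36]])

```text
clock: 9.18
position: [518.8, -35.7, 229.6]
tool_rot: [[1.0, 0.015, -0.0], [0.015, -1.0, -0.0], [-0.0, 0.0, -1.0]]
contact_force: [-0.0, 0.4, 0.2]
gripper_width: 36.3
grasp_force: 0.3
```

>>> drive_tool(deltas=[[2, 0, 0, 0, 0, 0, 36], [4, 0, 0, 0, 0, 0, 36], [6, 0, 0, 0, 0, 0, 36], [8, 0, 0, 0, 0, 0, 36], [10, 0, 0, 0, 0, 0, 36], [12, 0, 0, 0, 0, 0, 36], [14, 0, 0, 0, 0, 0, 36], [16, 0, 0, 0, 0, 0, 36]])

```text
clock: 10.18
position: [534.8, -35.4, 229.7]
tool_rot: [[1.0, 0.016, 0.0], [0.016, -1.0, -0.0], [0.0, 0.0, -1.0]]
contact_force: [-0.8, -0.3, -0.4]
gripper_width: 36.3
grasp_force: 0.3
```

>>> drive_tool(deltas=[[2, 0, 0, 0, 0, 0, 36], [4, 0, 0, 0, 0, 0, 36], [6, 0, 0, 0, 0, 0, 36], [8, 0, 0, 0, 0, 0, 36], [10, 0, 0, 0, 0, 0, 36], [12, 0, 0, 0, 0, 0, 36], [14, 0, 0, 0, 0, 0, 36], [16, 0, 0, 0, 0, 0, 36]])

```text
clock: 11.18
position: [550.8, -35.2, 229.7]
tool_rot: [[1.0, 0.016, -0.0], [0.016, -1.0, -0.0], [-0.0, 0.0, -1.0]]
contact_force: [0.0, -0.3, 0.4]
gripper_width: 35.9
grasp_force: 0.3
```

>>> drive_tool(deltas=[[2, 0, 0, 0, 0, 0, 36], [4, 0, 0, 0, 0, 0, 36], [6, 0, 0, 0, 0, 0, 36], [8, 0, 0, 0, 0, 0, 36], [10, 0, 0, 0, 0, 0, 36]])

```text
clock: 11.8
position: [560.8, -35.0, 229.7]
tool_rot: [[1.0, 0.015, -0.0], [0.015, -1.0, 0.0], [-0.0, -0.0, -1.0]]
contact_force: [-0.1, 0.7, 0.2]
gripper_width: 36.0
grasp_force: 0.3
```

>>> drive_tool(deltas=[[1.5, 0, 0, 0, 0, 0, 36], [3, 0, 0, 0, 0, 0, 36], [4.5, 0, 0, 0, 0, 0, 36], [6, 0, 0, 0, 0, 0, 36], [7.5, 0, 0, 0, 0, 0, 36], [9, 0, 0, 0, 0, 0, 36]])

```text
clock: 12.55
position: [569.8, -34.9, 229.6]
tool_rot: [[1.0, 0.016, -0.0], [0.016, -1.0, -0.0], [-0.0, 0.0, -1.0]]
contact_force: [-0.5, 1.2, -0.3]
gripper_width: 36.2
grasp_force: 0.3
```

Run:
```python
from h import *
s=snap('wrist','w4')
```

```text
(no output)
```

View pics/w4.png

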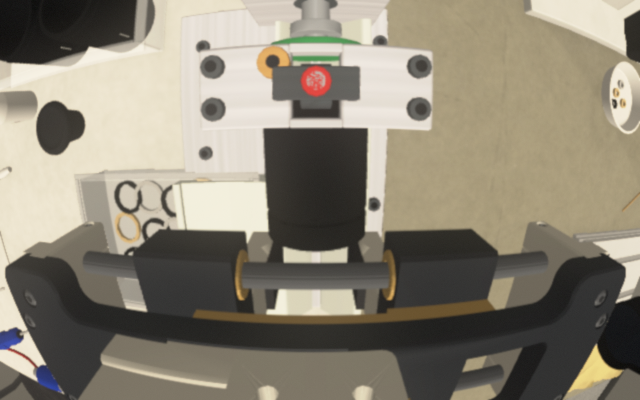

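The barrel is straight, with its rear at about row 240 directly ahead of the fingers and its front just under the bridge edge at row 128. I'll keep pushing in small steps and watch the force.

>>> drive_tool(deltas=[[1, 0, 0, 0, 0, 0, 36], [2, 0, 0, 0, 0, 0, 36], [3, 0, 0, 0, 0, 0, 36], [4, 0, 0, 0, 0, 0, 36]])

```text
clock: 13.1
position: [573.4, -34.8, 229.5]
tool_rot: [[1.0, 0.015, -0.001], [0.015, -1.0, -0.0], [-0.001, 0.0, -1.0]]
contact_force: [-3.9, 1.1, 0.3]
gripper_width: 36.2
grasp_force: 1.7
```

>>> drive_tool(deltas=[[1, 0, 0, 0, 0, 0, 36], [2, 0, 0, 0, 0, 0, 36], [3, 0, 0, 0, 0, 0, 36], [4, 0, 0, 0, 0, 0, 36]])

```text
clock: 13.6
position: [577.6, -34.8, 229.6]
tool_rot: [[1.0, 0.015, -0.0], [0.015, -1.0, -0.0], [-0.0, 0.0, -1.0]]
contact_force: [-3.8, 0.5, 0.4]
gripper_width: 35.8
grasp_force: 1.6
```

>>> drive_tool(deltas=[[1, 0, 0, 0, 0, 0, 36], [2, 0, 0, 0, 0, 0, 36], [3, 0, 0, 0, 0, 0, 36]])

```text
clock: 13.98
position: [580.8, -34.7, 229.7]
tool_rot: [[1.0, 0.015, 0.0], [0.015, -1.0, 0.0], [0.0, -0.0, -1.0]]
contact_force: [-1.4, 0.9, 1.1]
gripper_width: 35.9
grasp_force: 1.4
```

>>> drive_tool(deltas=[[0.7, 0, 0, 0, 0, 0, 36], [1.4, 0, 0, 0, 0, 0, 36], [2, 0, 0, 0, 0, 0, 36]])

```text
clock: 14.35
position: [582.7, -34.7, 229.7]
tool_rot: [[1.0, 0.015, 0.0], [0.015, -1.0, 0.0], [0.0, -0.0, -1.0]]
contact_force: [-2.3, 1.9, -0.1]
gripper_width: 35.7
grasp_force: 1.4
```

>>> drive_tool(deltas=[[0.7, 0, 0, 0, 0, 0, 36], [1.4, 0, 0, 0, 0, 0, 36], [2, 0, 0, 0, 0, 0, 36]])

```text
clock: 14.72
position: [584.7, -34.7, 229.7]
tool_rot: [[1.0, 0.015, 0.0], [0.015, -1.0, 0.0], [0.0, -0.0, -1.0]]
contact_force: [-2.0, 1.6, 0.4]
gripper_width: 36.4
grasp_force: 1.4
```

>>> drive_tool(deltas=[[0.7, 0, 0, 0, 0, 0, 36], [1.4, 0, 0, 0, 0, 0, 36], [2, 0, 0, 0, 0, 0, 36]])

```text
clock: 15.1
position: [586.7, -34.7, 229.7]
tool_rot: [[1.0, 0.015, 0.0], [0.015, -1.0, 0.0], [0.0, -0.0, -1.0]]
contact_force: [-2.6, 0.8, 0.7]
gripper_width: 36.1
grasp_force: 1.4
```

>>> drive_tool(deltas=[[0.7, 0, 0, 0, 0, 0, 36], [1.4, 0, 0, 0, 0, 0, 36], [2, 0, 0, 0, 0, 0, 36]])

```text
clock: 15.48
position: [588.7, -34.6, 229.6]
tool_rot: [[1.0, 0.016, -0.0], [0.016, -1.0, 0.0], [-0.0, -0.0, -1.0]]
contact_force: [-3.7, 1.0, 1.1]
gripper_width: 36.4
grasp_force: 1.6
```

>>> drive_tool(deltas=[[0.5, 0, 0, 0, 0, 0, 36], [1, 0, 0, 0, 0, 0, 36], [1.5, 0, 0, 0, 0, 0, 36]])

```text
clock: 15.85
position: [590.1, -34.6, 229.6]
tool_rot: [[1.0, 0.016, -0.0], [0.016, -1.0, -0.0], [-0.0, 0.0, -1.0]]
contact_force: [-3.5, 1.0, 0.7]
gripper_width: 35.7
grasp_force: 1.7
```

>>> drive_tool(deltas=[[0.5, 0, 0, 0, 0, 0, 36], [1, 0, 0, 0, 0, 0, 36], [1.5, 0, 0, 0, 0, 0, 36]])

```text
clock: 16.23
position: [591.6, -34.6, 229.6]
tool_rot: [[1.0, 0.016, -0.0], [0.016, -1.0, -0.0], [-0.0, 0.0, -1.0]]
contact_force: [-4.7, 1.0, 0.4]
gripper_width: 36.0
grasp_force: 1.9
```

>>> drive_tool(deltas=[[0.4, 0, 0, 0, 0, 0, 36], [0.8, 0, 0, 0, 0, 0, 36], [1.2, 0, 0, 0, 0, 0, 36]])

```text
clock: 16.6
position: [592.8, -34.5, 229.6]
tool_rot: [[1.0, 0.015, -0.0], [0.015, -1.0, 0.0], [-0.0, -0.0, -1.0]]
contact_force: [-4.1, 2.2, 1.6]
gripper_width: 35.9
grasp_force: 2.0
```

>>> drive_tool(deltas=[[0.4, 0, 0, 0, 0, 0, 36], [0.8, 0, 0, 0, 0, 0, 36]])

```text
clock: 16.85
position: [593.4, -34.5, 229.6]
tool_rot: [[1.0, 0.015, -0.001], [0.015, -1.0, -0.0], [-0.001, 0.0, -1.0]]
contact_force: [-5.9, 1.8, 1.7]
gripper_width: 36.0
grasp_force: 2.7
```

>>> drive_tool(deltas=[[0.3, 0, 0, 0, 0, 0, 36], [0.6, 0, 0, 0, 0, 0, 36]])

```text
clock: 17.1
position: [593.7, -34.5, 229.5]
tool_rot: [[1.0, 0.015, -0.002], [0.015, -1.0, -0.0], [-0.002, 0.0, -1.0]]
contact_force: [-6.5, 2.8, 3.3]
gripper_width: 35.8
grasp_force: 3.3
```

>>> drive_tool(deltas=[[0.4, 0, 0, 0, 0, 0, 36], [0.8, 0, 0, 0, 0, 0, 36], [0.8, 0, 0, 0, 0, 0, 36]])

```text
clock: 17.48
position: [594.2, -34.5, 229.4]
tool_rot: [[1.0, 0.015, -0.002], [0.015, -1.0, -0.0], [-0.002, 0.0, -1.0]]
contact_force: [-7.4, 3.4, 3.1]
gripper_width: 36.1
grasp_force: 4.0
```

>>> drive_tool(deltas=[[0.5, 0, 0, 0, 0, 0, 36], [1, 0, 0, 0, 0, 0, 36], [1.5, 0, 0, 0, 0, 0, 36], [1.5, 0, 0, 0, 0, 0, 36]])

```text
clock: 17.98
position: [595.0, -34.5, 229.2]
tool_rot: [[1.0, 0.015, -0.004], [0.015, -1.0, -0.0], [-0.004, 0.0, -1.0]]
contact_force: [-11.3, 4.6, 5.6]
gripper_width: 35.9
grasp_force: 5.5
```

Run:
```python
from h import *
o=ctrl.get_obs();R=np.array(o['tool_rot']);print(o['position'],R[:,2]*1000,o['position']+R[:,2]*160,o['contact_force'])
s=snap('wrist','w5');c=s['pixels'][0:260,180:460];cv2.imwrite('pics/w5c.png',cv2.resize(c,None,fx=2.2,fy=2.2,interpolation=cv2.INTER_CUBIC))
```

```text
[595.00516482 -34.49023198 229.22852703] [-4.10369393e+00 -2.34944927e-01 -9.99991552e+02] [594.3485738  -34.52782317  69.22987868] [-11.26724867   4.64276918   5.62313205]
```

View pics/w5c.png

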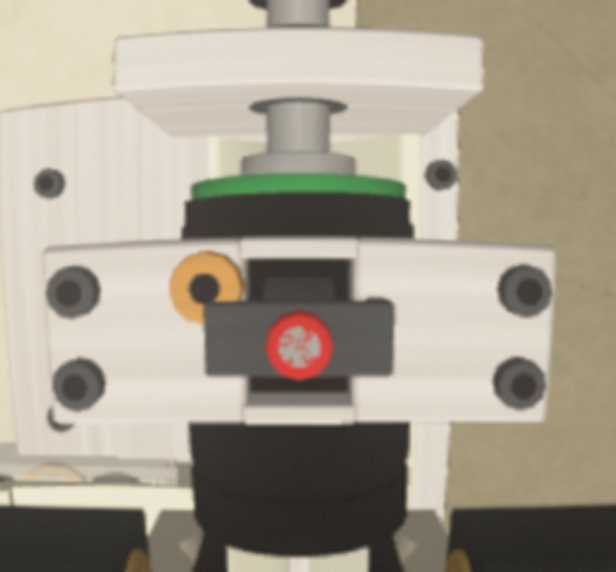

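The barrel's front is on the green button, which is pressed right up to the screw nose. The force profile agrees: the spring rose by about 1 N over 5 mm, then the hard stop reached 11 N. I'll back off.

>>> drive_tool(deltas=[[-1, 0, 0, 0, 0, 0, 36], [-2.5, 0, 0, 0, 0, 0, 36], [-5, 0, 0, 0, 0, 0, 36], [-10, 0, 0, 0, 0, 0, 36], [-20, 0, 0, 0, 0, 0, 36], [-30, 0, -10, 0, 0, 0, 36], [-45, 0, -40, 0, 0, 0, 36], [-60, 0, -80, 0, 0, 0, 36]])

```text
clock: 19.02
position: [535.4, -35.6, 310.4]
tool_rot: [[1.0, 0.016, -0.001], [0.016, -1.0, -0.0], [-0.001, 0.0, -1.0]]
contact_force: [0.8, 0.5, 0.5]
gripper_width: 36.0
grasp_force: 0.0
```

>>> drive_tool(deltas=[[0, 0, -10, 0, 0, 0, 36], [0, 0, -10, 0, 0, 0, 36], [0, 0, -10, 0, 0, 0, 36]])

```text
clock: 19.4
position: [536.3, -35.5, 318.8]
tool_rot: [[1.0, 0.015, -0.001], [0.015, -1.0, -0.0], [-0.001, 0.0, -1.0]]
contact_force: [-0.7, 0.6, 0.3]
gripper_width: 36.3
grasp_force: 0.0
```

Run:
```python
from h import *
o=ctrl.get_obs();print(o['clock'],o['position'],o['contact_force'])
s=snap('wrist','w6');c=s['pixels'][0:240,180:460];cv2.imwrite('pics/w6c.png',cv2.resize(c,None,fx=2.2,fy=2.2,interpolation=cv2.INTER_CUBIC))
for v in range(60,200,4):pass
```

```text
19.4 [536.29329378 -35.48361608 318.82714576] [-0.69361053  0.5592738   0.29415589]
```

View pics/w6c.png

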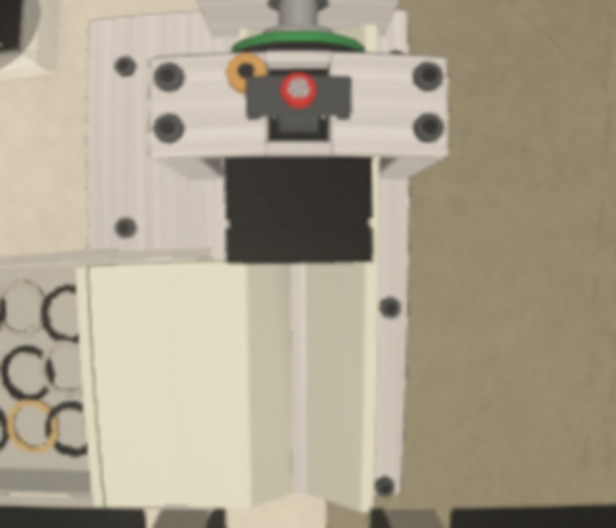

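The barrel has stayed in the groove, with its rear edge at crop row 262 (full image about (316,119)). I'll check that x value and then sign off if it holds.

Run:
```python
from h import *
s=pickle.load(open('w6.pkl','rb'));o=ctrl.get_obs()
p=wplane(s,o,316.4,119.1,79);print(p)
if 599<p[0]<609: print(ctrl.sign_off())
```

```text
[604.00919943 -34.62575757  79.        ]
the job is handed in; nothing more can be done
None
```

The barrel is in the V groove under the bridge, pressed hard against the end stop with the green button in; the gripper is clear and the job is handed in, though no verdict was returned.

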